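Take the pile of slide supplies apart into its trays

ROBOT

A 6-joint arm with a two-finger parallel gripper is mounted at the origin on a cart in front of the work surface, level with it; the furniture and walls round the work are solid. World frame = base frame: x ahead of the robot, y to its left, z up, the work surface at z = 0. Lengths are in m, angles in rad, forces in N, time in s.
With the tool pointing down it reaches from about 0.325 to 0.775 m from the base axis. Payload 9.3 kg.
Tool frame: the origin (TCP) lies on the centre line of the jaws, within the pads' length; the fingertips stand ahead of it and the grasp point (between the pads) lies 2 mm behind it (r.nose_length is the z of the fingertips in the tool frame, in m); z points along the fingers, y is the line along which they close (so a half turn about z gives the same grasp; the last joint's range is limited). The gripper opens to 85 mm and grips with 20 to 120 N. Pads are 22 mm wide; open, the fingers measure 114 mm over their backs; the gripper's body (76 mm by 85 mm) begins 54 mm behind the grasp point. The pads swing forward as they close: fully open they stand 13 mm farther back than shut.
Start: joints at [1.093, 0.259, 0.021, 1.334, 0, 1.418], TCP at [0.176, 0.521, 0.248] pointing down, gripper open.
Joint ranges: [-3.04, 3.04], [-0.91, 1.82], [-1.04, 1.36], [-1.92, 1.95], [-1.52, 1.45], [-3.14, 3.14]. Speed limits (rad/s): [2.22, 2.22, 2.79, 3.14, 3.14, 3.14].

INTERFACE

Orientations are given as a unit quaternion [w, x, y, z].
In Python, from cell import r, vision gives the robot as it stands.
- The arm moves only by the tool jog_arm, never from a script. Its argument "steps" is one flat list of numbers, 7 for each row, row after row: the closure, from 0 (fully open) to 1 (shut), then the shift along the tool's x, y, z in cm, then the turn, a rotation vector about the tool's x, y, z in degrees. In form: [grip, x, y, z, ax, ay, az, grip, x, y, z, ax, ay, az, ...]. A call has 1 to 5 rows; each row is the pose to reach, as a shift and turn from the pose commanded when the call began, along the tool's axes at that moment; what a row does not reach only later rows make up. A row lasts 1/8 s, in which the tool goes at most 62.5 mm and 10.7 degrees, less where a joint would pass 70% of its speed; a pose out of reach is approached as far as the arm can. A call with a gripper value outside its range is refused whole. The fingers move at their own pace and stop on an object; "grip_force" is the grip in N (left out, the last holds). Time passes only in rows, so rows that repeat a pose let the fingers close. It gives the time, the measured TCP pose, the force, the opening and the grip force at its end, in the units of the state.
- r.get_obs(): the state, without advancing time (a new reading comes with each control period).
- vision.grab_frame(name): name is "scene" or "top" or "wrist"; returns (picture, depth): 384x512x3 uint8, red, green, blue; 384x512 float32, m along the optical axis (not along the pixel's ray), 0 where there is no reading.
- vision.camera_info(name): a dict with "mtx" (3x3 intrinsics, pixels), "eye" and "attitude" of the camera in the world. Camera axes: x right, y down, z forward; pixel columns grow to the right and rows downward; lengths in m; the calibration is good to about 2 mm. A picture is of the moment at which its call begins: read the wrist's pose just before it. camera_info takes no time and is no camera call; for the wrist camera it gives the pose at the moment of the call.
- r.close_job(): hands the job in; it is judged then, once.
Trained networks look in the newest picture that a camera, given by its name, has taken for a name from the list of things; names that differ only in an ending like _2 or _b are one class to them, and where a whole thing is asked for, a point or a joint stands for the part that bears it (a point fixed in the world has none). Each returns a list of dicts, best first, with "conf" (0 to 1); they miss things now and then, are a little off and sometimes report something else, mostly with a low value. They report only what shows in the picture. A call takes as long as a camera call. They do not tell look-alikes from the thing itself.
- vision.look_for(target, camera): "pixel" ([column, row] in pixels, amid what is visible of it).
- vision.mark_of(target, camera): "pixel" ([column, row] in pixels: a listed point, or the origin of a listed thing).
The state is a dict: "clock": time; "q": joint angles; "joint_velocities": joint speeds; "tau": joint torques, N m; "tcp_pos": TCP position; "tool_rot": TCP orientation; "contact_force": force on the tool from outside, world axes, zero at the start; "ft_torque": the same for the moment, N m; "opening": finger opening in m; "finger_force": force on a finger pad.
Only numpy, scipy, OpenCV 4.12 (cv2) and the standard library are available. Lean on these libraries where they do the work, as an engineer would, in place of code of your own. Each camera call takes 0.05 s, during which the arm holds its last target. There are 200 camera calls.

TASK

Take the pile of supplies apart and set each thing flat on the floor of the tray made for its shape: the coverslip box in the square tray, the slide carton in the oblong tray, the petri dish in the wide round tray. The objective canister has been left standing in the square tray; it belongs in the small round tray. Keep all of these upright, and do not knock over the specimen jar at the back.

Things in the scene. Friction and masses are not known exactly. Their poses are not given: they have to be found in the camera images.
- box_center (a point): the coverslip box: a small square closed box, 34 x 34 mm and 22 mm high; at the start the top thing of the pile of three, lying across the slide carton. The point is its centre, 11 mm above its underside; x and y are square to its sides, z up.
- carton_center (a point): the slide carton: an oblong closed box, 32 mm (its x) by 82 mm (its y) and 30 mm high, 0.2 kg; at the start the middle of the pile, lying on the dish. The point is its centre, 15 mm above its underside; z up.
- dish_center (a point): the shallow round petri dish, solid to the touch, 62 mm across and 15 mm high; at the start the lowest of the pile, on the worktop, seen from above on both sides of the carton. The point is its centre, 7.5 mm above its underside; z up.
- can_center (a point): the objective canister: an upright black cylinder 36 to 38 mm across and 57 mm high; at the start it stands in the square tray. The point is its centre, 28.5 mm above its underside; z up.
- square_tray: the square tray, 50 x 50 mm inside the rim: the place of the coverslip box. x and y are square to its sides. It is fixed to the worktop and shows a grey floor, 3 mm thick, inside a white rim 4 mm wide whose top is 6 mm above the worktop. Origin at its centre, on the worktop's surface (so the floor lies at +3 mm); z up.
- oblong_tray: the oblong tray, inside the rim 48 mm (its x) by 98 mm (its y): the place of the slide carton. It is fixed to the worktop and shows a grey floor, 3 mm thick, inside a white rim 4 mm wide whose top is 6 mm above the worktop. Origin at its centre, on the worktop's surface (so the floor lies at +3 mm); z up.
- wide_round_tray: the wide round tray, 78 mm across inside the rim: the place of the petri dish. It is fixed to the worktop and shows a grey floor, 3 mm thick, inside a white rim 4 mm wide whose top is 6 mm above the worktop. Origin at its centre, on the worktop's surface (so the floor lies at +3 mm); z up.
- small_round_tray: the small round tray, 54 mm across inside the rim: the place of the objective canister. It is fixed to the worktop and shows a grey floor, 3 mm thick, inside a white rim 4 mm wide whose top is 6 mm above the worktop. Origin at its centre, on the worktop's surface (so the floor lies at +3 mm); z up.
- jar_center (a point): a white-lidded specimen jar, 58 mm across and 75 mm high, standing loose at the back among the trays; it has no part in the job and must not be knocked over. The point is its centre, 37.5 mm above its underside. Over it hang wall cupboards (underside 0.63 m above the worktop, fronts 0.60 m ahead of the robot), so an arm does well to carry things low, about 0.1 m up.
Things that resemble listed ones, but are neither listed nor needed, are in the scene too. There is more than one size of the part that bears carton_center; the job needs the largest.

How it is judged:
By the outcome, as a careful person would: the job done as asked, in the order asked, and still so for the second after the job is handed in, with the robot touching nothing.
It also fails if it takes over 90 s, if anything falls off the work surface, if the arm or the gripper's body presses on something with over 40 N, if the wrist force passes 120 N, or if a joint passes its speed limit or range.

## Working session

There is one attempt and no reset: what is moved stays moved. The work goes in short steps, Python scripts to look and compute and a tool call to move; the robot and the scene stay as the last step left them, time stands still between calls to the robot, and variables do not carry over. Pictures are saved under pics/ and viewed, at most 14 in all, crops included, and the job is handed in when it is done.

Besides the shell and the picture viewer there is one more tool, called after "Request:" as name(argument=value, ...), one argument or row to a line, values as JSON. jog_arm: Moves the arm, as the interface text tells. Its arguments: {"type":"object","properties":{"steps":{"type":"array","items":{"type":"number"}},"grip_force":{"type":"number"}},"required":["steps"]}

```bash
ls; mkdir -p pics; python3 - <<'E'
from cell import r,vision
import cv2,numpy as np
for n in ["top","scene"]:
    p,d=vision.grab_frame(n); cv2.imwrite(f"pics/{n}0.png",p[:,:,::-1]); np.save(f"pics/{n}0.npy",d)
    c=vision.camera_info(n); print(n,c)
    for t in ["box_center","carton_center","dish_center","can_center","square_tray","oblong_tray","wide_round_tray","small_round_tray","jar_center"]:
        print(t,[(np.round(a["pixel"]).tolist(),round(a["conf"],2)) for a in vision.mark_of(t,n)][:4])
print(r.nose_length,r.get_obs())
E
```

```text
pics
top {'mtx': array([[488.64181094,   0.        , 258.98736495],
       [  0.        , 488.64181094, 192.6356951 ],
       [  0.        ,   0.        ,   1.        ]]), 'eye': array([ 0.4443383 , -0.0371472 ,  1.44461252]), 'attitude': array([-0.02467269,  0.70902867, -0.70402515,  0.0319093 ])}
box_center [([287.0, 192.0], 0.74), ([286.0, 189.0], 0.64)]
carton_center [([231.0, 230.0], 0.75), ([341.0, 212.0], 0.71), ([284.0, 193.0], 0.67)]
dish_center [([284.0, 188.0], 0.53)]
can_center [([135.0, 236.0], 0.6), ([237.0, 157.0], 0.29)]
square_tray [([134.0, 236.0], 0.77)]
oblong_tray [([230.0, 230.0], 0.72)]
wide_round_tray [([197.0, 195.0], 0.55)]
small_round_tray [([315.0, 229.0], 0.77)]
jar_center [([237.0, 157.0], 0.68)]
scene {'mtx': array([[442.67832242,   0.        , 265.23919313],
       [  0.        , 442.67832242, 195.73892423],
       [  0.        ,   0.        ,   1.        ]]), 'eye': array([-0.11592078,  1.09001476,  0.79875948]), 'attitude': array([ 0.13598905, -0.2133086 ,  0.83556128, -0.4876923 ])}
box_center []
carton_center [([305.0, 185.0], 0.51), ([323.0, 170.0
[... 281 characters left out ...]
{'clock': 1.0, 'q': array([ 1.09340865e+00,  2.58604703e-01,  2.15047869e-02,  1.33372224e+00,
       -3.85230332e-06,  1.41821014e+00]), 'joint_velocities': array([-0.00063182,  0.00063717, -0.00085194, -0.00024689,  0.0017661 ,
       -0.00121221]), 'tau': array([ 1.00302186e-03, -5.55387032e+01,  3.44737673e+01,  1.53200803e-03,
       -1.57808809e-04,  1.68616583e-05]), 'tcp_pos': array([0.17551052, 0.52123539, 0.24827805]), 'tool_rot': array([-2.17004394e-06,  1.61687826e-01,  9.86841956e-01, -1.28772700e-05]), 'contact_force': array([ 0.18478264, -0.70577998, -0.57032058]), 'ft_torque': array([-0.00403659,  0.02610708,  0.06054728]), 'finger_force': 0.0, 'opening': 0.08547783229928717}
```

```bash
python3 - <<'E'
import cv2
p=cv2.imread("pics/top0.png"); cv2.imwrite("pics/top0c.png",cv2.resize(p[110:290,100:370],None,fx=2.96,fy=2.96,interpolation=cv2.INTER_CUBIC))
E
```

```text
(no output)
```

View pics/top0c.png

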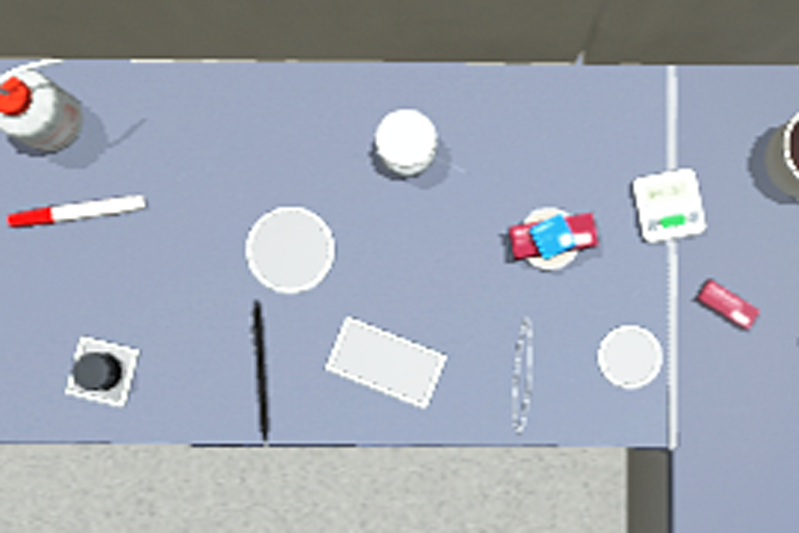

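View pics/scene0.png

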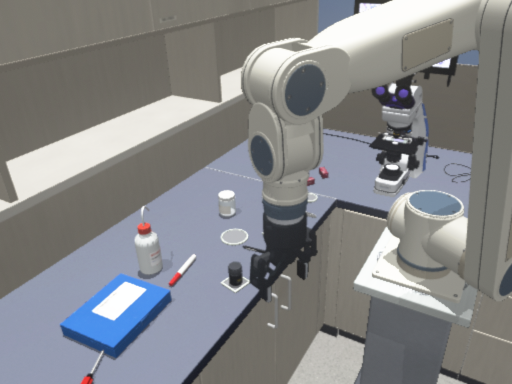

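The top view (crop, scale 2.96, offset 100,110) shows the pile at about full-image (286,190), with the blue box on the red carton on the white dish. The can is in the square tray at (134,236), the oblong tray at (230,230), the wide round at (197,195), the small round at (314,230) and the jar at (237,157). The smaller red carton at (345,212) is a decoy. The scene view agrees with this.

```bash
cat > h.py <<'E'
import numpy as np,cv2,sys
from scipy.spatial.transform import Rotation as R
from cell import r,vision
Q=lambda q:R.from_quat([q[1],q[2],q[3],q[0]])
def ray(c,px,z):
    d=Q(c["attitude"]).apply(np.linalg.inv(c["mtx"])@[px[0],px[1],1]); e=np.array(c["eye"])
    return e+d*(z-e[2])/d[2]
def cam(n,save=None):
    c=vision.camera_info(n); p,d=vision.grab_frame(n)
    if save: cv2.imwrite(f"pics/{save}.png",p[:,:,::-1])
    return c,p,d
def topdown(c,p,z,x0,x1,y0,y1,s=2000.):
    """ortho image of plane z: row down = -x, col right = -y; s px/m"""
    H,W=int((x1-x0)*s),int((y1-y0)*s)
    g=np.stack(np.meshgrid(np.arange(W),np.arange(H)),-1).astype(float)
    P=np.stack([x1-g[...,1]/s,y1-g[...,0]/s,np.full((H,W),z)],-1)-c["eye"]
    q=Q(c["attitude"]).inv().apply(P.reshape(-1,3))@c["mtx"].T
    uv=(q[:,:2]/q[:,2:]).reshape(H,W,2).astype(np.float32)
    return cv2.remap(p,uv[...,0],uv[...,1],cv2.INTER_CUBIC)
def blobs(mask,f,amin):
    out=[]
    for k in cv2.findContours(mask.astype(np.uint8),cv2.RETR_EXTERNAL,cv2.CHAIN_APPROX_NONE)[0]:
        if cv2.contourArea(k)>=amin:
            (cx,cy),wh,a=cv2.minAreaRect(k); out.append((f(cx,cy).round(4),wh,round(a,1),cv2.contourArea(k)))
    return out
def go(x,y,z,yaw=None):
    """shift (cm, tool axes) and rotvec (deg) to tool down, closing line (tool y) at world angle yaw deg"""
    o=r.get_obs(); T=Q(o["tool_rot"]); v=T.as_matrix()[:,1]
    cur=np.degrees(np.arctan2(v[1],v[0]))
    if yaw is None: yaw=cur
    d=(yaw-cur+90)%180-90; a=np.radians(cur+d)
    ty=np.array([np.cos(a),np.sin(a),0]);tz=np.array([0,0,-1.]);tx=np.cross(ty,tz)
    G=R.from_matrix(np.stack([tx,ty,tz],1))
    print("tcp",o["tcp_pos"].round(4),"yaw",cur.round(1),"q6",o["q"][5].round(2),"open",round(o["opening"],4),"t",round(o["clock"],2))
    print("shift cm",(T.inv().apply(np.array([x,y,z])-o["tcp_pos"])*100).round(2),"rot",np.degrees((T.inv()*G).as_rotvec()).round(1))
E
python3 - <<'E'
from h import *
c,p,d=cam("top")
s=2000.;x0,x1,y0,y1=.27,.6,-.26,.4
for z in (0.006,0.045,0.067,.06):
    im=topdown(c,p,z,x0,x1,y0,y1,s); f=lambda u,v:np.array([x1-v/s,y1-u/s])
    hsv=cv2.cvtColor(im,cv2.COLOR_RGB2HSV); h,S,V=[hsv[...,i].astype(int) for i in range(3)]
    print(z)
    if z==.006:
        for b in blobs((S<35)&(V>185),f,5000): print(" tray/white",b)
    if z==.045: print(" carton",blobs(((h>165)|(h<8))&(S>110),f,2000))
    if z==.067: print(" box",blobs((h>90)&(h<112)&(S>150),f,1500))
    if z==.06: print(" can",blobs(V<70,f,2000))
E
```

```text
0.006
 tray/white (array([0.3167, 0.0978]), (183.0, 1209.0), 90.0, 214199.5)
 tray/white (array([0.4324, 0.3133]), (126.89715576171875, 123.38496398925781), 13.7, 7567.5)
 tray/white (array([ 0.4502, -0.2095]), (127.0, 130.0), 90.0, 13013.5)
 tray/white (array([0.4433, 0.0331]), (221.99917602539062, 119.44811248779297), 21.3, 25347.0)
 tray/white (array([0.5542, 0.1298]), (175.0, 179.0), 90.0, 24619.5)
 tray/white (array([ 0.48  , -0.2382]), (480.0, 85.0), 90.0, 11561.5)
0.045
 carton [(array([ 0.5618, -0.1026]), (67.3758316040039, 56.2504997253418), 81.0, 2385.0), (array([ 0.5717, -0.1584]), (67.48719787597656, 51.25651550292969), 76.9, 2073.5), (array([0.5802, 0.3771]), (33.70178985595703, 90.09064483642578), 80.5, 2409.5)]
0.067
 box [(array([ 0.5635, -0.1279]), (69.3052978515625, 67.62855529785156), 64.5, 3615.0)]
0.06
 can [(array([0.4345, 0.1496]), (257.00250244140625, 15.107419967651367), 85.7, 2578.0)]
```

```bash
python3 - <<'E'
from h import *
o=r.get_obs();c=vision.camera_info("wrist");T=Q(o["tool_rot"])
print("cam in tool",T.inv().apply(c["eye"]-o["tcp_pos"]).round(3),(T.inv()*Q(c["attitude"])).as_matrix().round(2),c["mtx"])
c,p,d=cam("top")
s=2000.;x0,x1,y0,y1=.4,.6,-.26,.4
f=lambda u,v:np.array([x1-v/s,y1-u/s])
im=topdown(c,p,.045,x0,x1,y0,y1,s);hsv=cv2.cvtColor(im,cv2.COLOR_RGB2HSV); h,S,V=[hsv[...,i].astype(int) for i in range(3)]
m=((h>165)|(h<8))&(S>110); ys,xs=np.nonzero(m[:,950:]); k=np.stack([xs+950,ys],1).astype(np.float32)
b=cv2.minAreaRect(k);print(f(*b[0]),b)
im=topdown(c,p,.06,x0,x1,y0,y1,s);V=im.max(2)
print(blobs(V[:,:300]<90,f,300))
go(.40,.315,.25)
E
```

```text
cam in tool [ 0.073  0.001 -0.126] [[-0.   -0.96 -0.29]
 [ 1.   -0.   -0.  ]
 [ 0.   -0.29  0.96]] [[281.40959505   0.         255.95612021]
 [  0.         281.40959505 192.11824822]
 [  0.           0.           1.        ]]
[ 0.56639508 -0.1300434 ] ((1060.0867919921875, 67.2098388671875), (67.42533111572266, 167.20892333984375), 80.07376098632812)
[(array([0.4317, 0.2968]), (61.66600036621094, 71.97278594970703), 10.1, 1798.5)]
tcp [0.1755 0.5212 0.2483] yaw 71.4 q6 1.42 open 0.0853 t 1.1
shift cm [-27.86 -12.38  -0.17] rot [-0. -0. -0.]
```

Request:
jog_arm(
  steps=[0, -6, -2.6, 0, 0, 0, 0, 0, -12, -5.2, 0, 0, 0, 0, 0, -18, -8, 0, 0, 0, 0, 0, -24, -10.5, 0, 0, 0, 0, 0, -29, -12.8, 0, 0, 0, 0],
)

```text
clock: 1.72
tcp_pos: [0.4075, 0.309, 0.2485]
tool_rot: [0.0, 0.162, 0.987, 0.0]
contact_force: [0.2, 1.7, 0.4]
opening: 0.0847
finger_force: 0.0
```

Request:
jog_arm(
  steps=[0, 0, 0, 5, 0, 0, 0, 0, 0, 0, 5, 0, 0, 0],
)

```text
clock: 1.98
tcp_pos: [0.4051, 0.309, 0.1958]
tool_rot: [-0.002, 0.163, 0.987, -0.002]
contact_force: [-0.2, -0.1, 0.1]
opening: 0.0854
finger_force: 0.0
```

```bash
python3 - <<'E'
from h import *
c,p,d=cam("wrist","w1")
for t in ["can_center","square_tray"]: print(t,[(np.round(a["pixel"]).tolist(),round(a["conf"],2)) for a in vision.mark_of(t,"wrist")][:3])
go(.43,.31,.037)
im=topdown(c,p,.06,.36,.5,.24,.38,4000.);cv2.imwrite("pics/w1can.png",im[:,:,::-1]); im2=topdown(c,p,.006,.36,.5,.24,.38,4000.)
cv2.imwrite("pics/w1td.png",cv2.resize(np.hstack([im,im2])[:,:,::-1],(800,400)))
E
```

```text
can_center [([266.0, 202.0], 0.86)]
square_tray [([268.0, 188.0], 0.66), ([268.0, 198.0], 0.61)]
tcp [0.4063 0.3113 0.1999] yaw 71.5 q6 0.81 open 0.0852 t 2.12
shift cm [-2.27  0.61 16.3 ] rot [ 0.1  0.1 -0. ]
```

View pics/w1td.png

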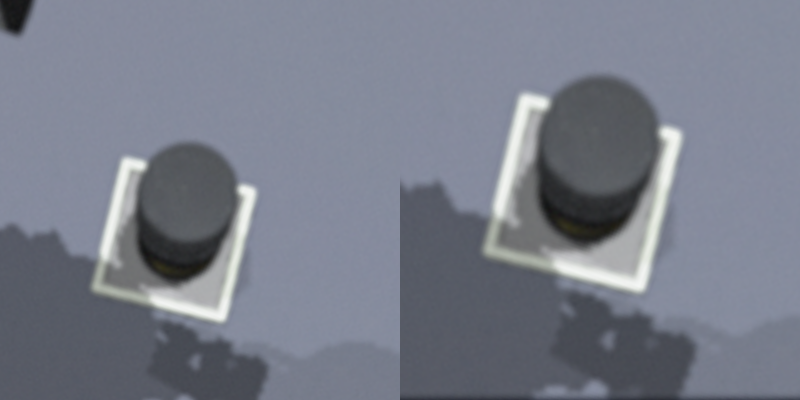

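The rectified view puts the can top at (188,191) on the left plane, which is (0.433, 0.314). On the right plane the square tray's corners put its centre at (0.4326, 0.3157), with sides at about 77°. Next I grasp the can.

Request:
jog_arm(
  steps=[0, -2.5, 1.1, 5, 0, 0, 0, 0, -2.5, 1.1, 10, 0, 0, 0, 0, -2.5, 1.1, 15, 0, 0, 0, 0, -2.5, 1.1, 16.3, 0, 0, 0, 0, -2.5, 1.1, 16.3, 0, 0, 0],
  grip_force=35,
)

```text
clock: 2.75
tcp_pos: [0.4338, 0.3138, 0.0365]
tool_rot: [0.0, 0.161, 0.987, 0.0]
contact_force: [0.8, -0.2, 0.2]
opening: 0.0853
finger_force: 0.0
```

Request:
jog_arm(
  steps=[0.7, 0, 0, 0, 0, 0, 0, 0.8, 0, 0, 0, 0, 0, 0, 0.8, 0, 0, 0, 0, 0, 0, 0.8, 0, 0, 0, 0, 0, 0, 0.8, 0, 0, 0, 0, 0, 0],
)

```text
clock: 3.38
tcp_pos: [0.434, 0.3132, 0.0365]
tool_rot: [0.001, 0.162, 0.987, 0.001]
contact_force: [-1.2, -0.0, 7.0]
opening: 0.0369
finger_force: 34.1
```

Request:
jog_arm(
  steps=[0.8, 0, 0, -5, 0, 0, 0, 0.8, 0, 0, -10, 0, 0, 0, 0.8, -2, -5.3, -10.4, 0, 0, 0, 0.8, -4, -10.6, -10.4, 0, 0, 0, 0.8, -6, -16, -10.4, 0, 0, 0],
)

```text
clock: 4.0
tcp_pos: [0.4391, 0.1407, 0.1398]
tool_rot: [0.001, 0.161, 0.987, 0.0]
contact_force: [1.0, 0.0, -1.6]
opening: 0.037
finger_force: 35.7
```

Request:
jog_arm(
  steps=[0.8, -2, -5.5, 0, 0, 0, 0, 0.8, -4, -11, 0, 0, 0, 0, 0.8, -6, -16.5, 0, 0, 0, 0, 0.8, -8, -22, 0, 0, 0, 0, 0.8, -9.5, -26, 0, 0, 0, 0],
)

```text
clock: 4.62
tcp_pos: [0.446, -0.137, 0.1397]
tool_rot: [0.0, 0.162, 0.987, -0.0]
contact_force: [0.6, 0.1, -1.4]
opening: 0.0367
finger_force: 35.7
```

Request:
jog_arm(
  steps=[0.8, -2, -4, 0, 0, 0, 0, 0.8, -2, -4, 0, 0, 0, 0, 0.8, -2, -4, 0, 0, 0, 0],
)

```text
clock: 5.0
tcp_pos: [0.4521, -0.1787, 0.1392]
tool_rot: [-0.0, 0.162, 0.987, 0.0]
contact_force: [-0.1, -0.3, -1.5]
opening: 0.0371
finger_force: 35.8
```

```bash
python3 - <<'E'
from h import *
go(.45,-.2095,.037)
c,p,d=cam("wrist","w2")
im=topdown(c,p,.006,.36,.54,-.3,-.12,2222.); cv2.imwrite("pics/w2td.png",im[:,:,::-1]);print(c["eye"])
E
```

```text
tcp [ 0.4521 -0.1787  0.1392] yaw 71.4 q6 -0.22 open 0.0371 t 5.0
shift cm [-0.79 -2.99 10.22] rot [ 0. -0.  0.]
[ 0.3831368  -0.15439301  0.26531625]
```

View pics/w2td.png

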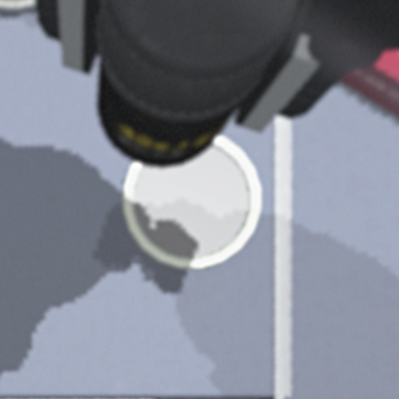

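The small round tray's rim spans columns 123–262 with its bottom at row 269, so its centre is about (0.450, -0.207).

Request:
jog_arm(
  steps=[0.8, -0.7, -2.8, 3, 0, 0, 0, 0.8, -0.7, -2.8, 7.5, 0, 0, 0, 0.8, -0.7, -2.8, 9.5, 0, 0, 0, 0.8, -0.7, -2.8, 10.2, 0, 0, 0, 0.8, -0.7, -2.8, 10.2, 0, 0, 0],
)

```text
clock: 5.68
tcp_pos: [0.4504, -0.2071, 0.0377]
tool_rot: [0.0, 0.161, 0.987, -0.0]
contact_force: [0.2, -0.1, -0.2]
opening: 0.0368
finger_force: 35.5
```

Request:
jog_arm(
  steps=[0.6, 0, 0, 0, 0, 0, 0, 0.3, 0, 0, 0, 0, 0, 0, 0, 0, 0, 0, 0, 0, 0, 0, 0, 0, -5, 0, 0, 0, 0, 0, 0, -11, 0, 0, 0],
)

```text
clock: 6.3
tcp_pos: [0.4495, -0.2073, 0.148]
tool_rot: [-0.001, 0.162, 0.987, 0.001]
contact_force: [0.8, -1.0, -0.6]
opening: 0.0853
finger_force: 0.0
```

```bash
python3 - <<'E'
from h import *
go(.535,-.13,.2,80)
E
```

```text
tcp [ 0.4495 -0.2073  0.148 ] yaw 71.4 q6 -0.28 open 0.0853 t 6.3
shift cm [-5.62 10.06 -5.2 ] rot [ 0.  -0.1 -8.6]
```

Request:
jog_arm(
  steps=[0, 0, 0, -5, 0, 0, 0, 0, -3, 5, -5.2, 0, 0, -8.6, 0, -5.6, 10, -5.2, 0, 0, -8.6, 0, -5.6, 10, -5.2, 0, 0, -8.6, 0, -5.6, 10, -5.2, 0, 0, -8.6],
)

```text
clock: 6.92
tcp_pos: [0.5349, -0.1306, 0.1991]
tool_rot: [-0.0, 0.087, 0.996, -0.0]
contact_force: [0.9, 0.8, 0.3]
opening: 0.0854
finger_force: 0.0
```

```bash
python3 - <<'E'
from h import *
go(.535,-.13,.2,80)
c,p,d=cam("wrist","w3")
A=[topdown(c,p,z,.5,.64,-.2,-.06,2850.) for z in (.067,.045)]
cv2.imwrite("pics/w3td.png",np.hstack(A)[:,:,::-1])
E
```

```text
tcp [ 0.5349 -0.1306  0.1991] yaw 80.0 q6 -0.22 open 0.0854 t 6.92
shift cm [-0.    0.07 -0.09] rot [-0. -0.  0.]
```

View pics/w3td.png

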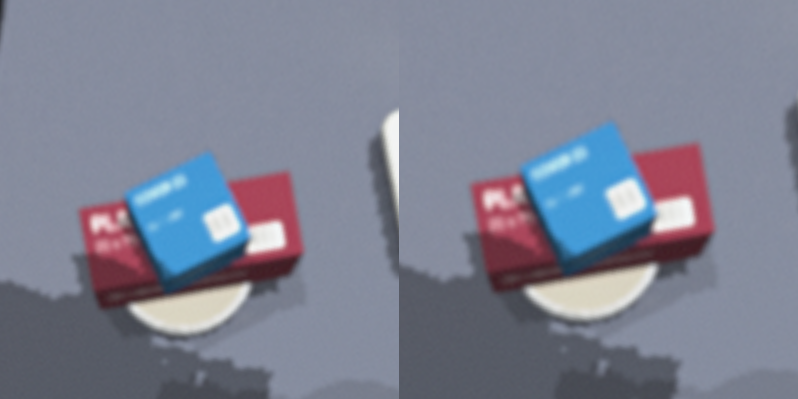

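The left plane (z = 67 mm) shows the box top corners at (127,190), (209,152), (250,240) and (168,278). That puts the box centre at about (0.564, -0.127), with sides at 25°/115°. The right plane puts the carton at about (0.5667, -0.129), long axis at 100°. Next I grasp the box.

Request:
jog_arm(
  steps=[0, -1, 0.3, 0, 0, 0, -10, 0, -2.8, 0.85, 2, 0, 0, -20, 0, -2.8, 0.85, 6, 0, 0, -30, 0, -2.8, 0.85, 11, 0, 0, -35, 0, -2.8, 0.85, 13.2, 0, 0, -35],
  grip_force=25,
)

```text
clock: 7.6
tcp_pos: [0.5621, -0.128, 0.0649]
tool_rot: [-0.001, -0.216, 0.976, 0.001]
contact_force: [-0.2, 0.1, 0.1]
opening: 0.0851
finger_force: 0.0
```

Request:
jog_arm(
  steps=[0, 0, 0, 0, 0, 0, 0, 0.6, 0, 0, 0, 0, 0, 0, 0.8, 0, 0, 0, 0, 0, 0, 0.8, 0, 0, 0, 0, 0, 0, 0.8, 0, 0, 0, 0, 0, 0],
)

```text
clock: 8.22
tcp_pos: [0.5647, -0.1275, 0.0684]
tool_rot: [0.001, -0.216, 0.976, -0.001]
contact_force: [-0.1, -0.5, 7.5]
opening: 0.0335
finger_force: 25.7
```

Request:
jog_arm(
  steps=[0.8, 0, 0, -1, 0, 0, 0, 0.8, 0, 0, -4, 0, 0, 0, 0.8, 0, 0, -7.2, 0, 0, 0, 0.8, 0, 0, -7.2, 0, 0, 0],
)

```text
clock: 8.72
tcp_pos: [0.5654, -0.1276, 0.1423]
tool_rot: [0.002, -0.216, 0.976, -0.001]
contact_force: [-0.2, -1.2, -0.4]
opening: 0.0336
finger_force: 25.0
```

```bash
python3 - <<'E'
from h import *
go(.4326,.3150,.14,77.2)
c,p,d=cam("wrist","w4"); cv2.imwrite("pics/w4s.png",p[:,:,::-1])
E
```

```text
tcp [ 0.5654 -0.1276  0.1423] yaw 115.0 q6 -0.8 open 0.0336 t 8.72
shift cm [-6.67 45.72  0.09] rot [-0.1  0.2 37.8]
```

View pics/w4s.png

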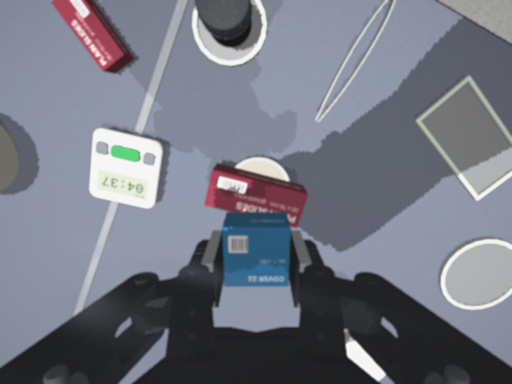

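The box is held square between the fingers, the carton still lies on the dish at (258,195), and the can stands in the small round tray at (228,25).

Request:
jog_arm(
  steps=[0.8, -0.8, 5.5, 0, 0, 0, 7, 0.8, -1.6, 11, 0, 0, 0, 14, 0.8, -2.4, 16.5, 0, 0, 0, 21, 0.8, -3.2, 22, 0, 0, 0, 28, 0.8, -4, 27.4, 0, 0, 0, 35],
)

```text
clock: 9.4
tcp_pos: [0.4835, 0.1396, 0.1386]
tool_rot: [-0.001, 0.089, 0.996, -0.0]
contact_force: [1.0, -0.4, 0.6]
opening: 0.0332
finger_force: 25.1
```

```bash
python3 - <<'E'
from h import *
go(.4326,.3150,.14,77.2)
E
```

```text
tcp [0.4835 0.1396 0.1386] yaw 79.8 q6 0.29 open 0.0332 t 9.4
shift cm [ 8.13 16.36 -0.14] rot [-0.  -0.1  2.6]
```

Request:
jog_arm(
  steps=[0.8, 2.6, 5.3, 0, 0, 0, 2.6, 0.8, 5.3, 10.6, 0, 0, 0, 2.6, 0.8, 8.1, 16.3, 0, 0, 0, 2.6, 0.8, 8.1, 16.3, 0, 0, 0, 2.6, 0.8, 8.1, 16.3, 0, 0, 0, 2.6],
)

```text
clock: 10.02
tcp_pos: [0.4327, 0.3126, 0.1385]
tool_rot: [-0.001, 0.109, 0.994, -0.001]
contact_force: [0.6, 0.3, -0.2]
opening: 0.0331
finger_force: 25.1
```

```bash
python3 - <<'E'
from h import *
go(.4326,.3150,.027,77.2)
c,p,d=cam("wrist","w5")
im=topdown(c,p,.006,.35,.53,.225,.405,2222.); cv2.imwrite("pics/w5td.png",im[:,:,::-1])
E
```

```text
tcp [0.4327 0.3126 0.1385] yaw 77.5 q6 0.69 open 0.0331 t 10.03
shift cm [ 0.05  0.25 11.15] rot [-0.1 -0.1  0.3]
```

View pics/w5td.png

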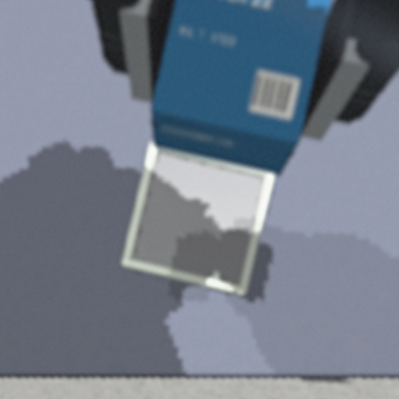

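The tray corners at (122,265), (246,296) and (275,172) put its centre at (0.432, 0.3153), aligned with the box. Lowering it.

Request:
jog_arm(
  steps=[0.8, 0.1, 0.25, 4, 0, 0, 0.5, 0.8, 0.1, 0.25, 8.5, 0, 0, 0.5, 0.8, 0.1, 0.25, 10.6, 0, 0, 0.5, 0.8, 0.1, 0.25, 11.2, 0, 0, 0.5, 0.8, 0.1, 0.25, 11.2, 0, 0, 0.5],
)

```text
clock: 10.7
tcp_pos: [0.4335, 0.3143, 0.0276]
tool_rot: [0.0, 0.115, 0.993, -0.0]
contact_force: [-0.4, 0.1, 0.3]
opening: 0.0331
finger_force: 25.3
```

Request:
jog_arm(
  steps=[0.6, 0, 0, 0, 0, 0, 0, 0.3, 0, 0, 0, 0, 0, 0, 0, 0, 0, 0, 0, 0, 0, 0, 0, 0, -5, 0, 0, 0, 0, 0, 0, -11, 0, 0, 0],
)

```text
clock: 11.32
tcp_pos: [0.4322, 0.315, 0.1378]
tool_rot: [-0.001, 0.114, 0.993, -0.001]
contact_force: [2.0, 1.2, 0.2]
opening: 0.0856
finger_force: 0.0
```

Request:
jog_arm(
  steps=[0, 0, 0, -6, 0, 0, 0, 0, 0, 0, -6, 0, 0, 0],
)

```text
clock: 11.58
tcp_pos: [0.4345, 0.3163, 0.2022]
tool_rot: [0.004, 0.114, 0.993, 0.002]
contact_force: [0.0, -0.0, -0.4]
opening: 0.0854
finger_force: 0.0
```

```bash
python3 - <<'E'
from h import *
c,p,d=cam("wrist","w6")
A=[topdown(c,p,z,.36,.5,.24,.38,2850.) for z in (.025,.006)]
cv2.imwrite("pics/w6td.png",np.hstack(A)[:,:,::-1])
go(.535,-.129,.16,10.4)
E
```

```text
tcp [0.4335 0.3157 0.1995] yaw 76.9 q6 0.7 open 0.085 t 11.62
shift cm [-19.95 -41.03   3.9 ] rot [ 0.3  0.1 66.5]
```

View pics/w6td.png

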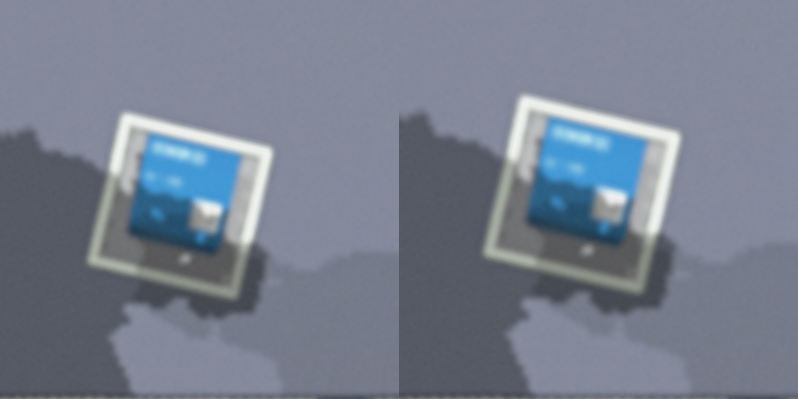

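The box sits centred and flat in the square tray. Now the carton: move over it with the closing line at 10° and look again.

Request:
jog_arm(
  steps=[0, -2.9, -5.3, 0, 0, 0, 8, 0, -5.8, -10.5, 0, 0, 0, 16, 0, -8.7, -15.8, 0, 0, 0, 25, 0, -11.5, -21, 0, 0, 0, 34, 0, -14, -25.5, 0, 0, 0, 42],
)

```text
clock: 12.25
tcp_pos: [0.511, 0.0332, 0.196]
tool_rot: [-0.001, 0.465, 0.885, -0.0]
contact_force: [0.7, 0.3, 0.3]
opening: 0.0855
finger_force: 0.0
```

```bash
python3 - <<'E'
from h import *
go(.56,-.129,.2,10.4)
E
```

```text
tcp [0.511  0.0332 0.196 ] yaw 34.6 q6 0.87 open 0.0855 t 12.25
shift cm [-16.13  -5.17  -0.42] rot [-0.1 -0.1 24.2]
```

Request:
jog_arm(
  steps=[0, -5.3, -1.7, -0.4, 0, 0, 9, 0, -10.6, -3.4, -0.4, 0, 0, 18, 0, -16.1, -5.2, -0.4, 0, 0, 24, 0, -16.1, -5.2, -0.4, 0, 0, 24, 0, -16.1, -5.2, -0.4, 0, 0, 24],
)

```text
clock: 12.88
tcp_pos: [0.5601, -0.1265, 0.1999]
tool_rot: [-0.001, 0.637, 0.771, -0.0]
contact_force: [-0.4, -0.2, -1.4]
opening: 0.0854
finger_force: 0.0
```

```bash
python3 - <<'E'
from h import *
go(.5667,-.129,.038,10.4)
c,p,d=cam("wrist","w7")
s=2850.;x1,y1=.64,-.06;f=lambda u,v:np.array([x1-v/s,y1-u/s])
im=topdown(c,p,.045,.5,.64,-.2,-.06,s)
cv2.imwrite("pics/w7td.png",np.hstack([im,topdown(c,p,.015,.5,.64,-.2,-.06,s)])[:,:,::-1])
E
```

```text
tcp [ 0.5601 -0.1265  0.1999] yaw 10.9 q6 1.01 open 0.0854 t 12.88
shift cm [-0.4   0.63 16.19] rot [-0.1 -0.1  0.5]
```

View pics/w7td.png

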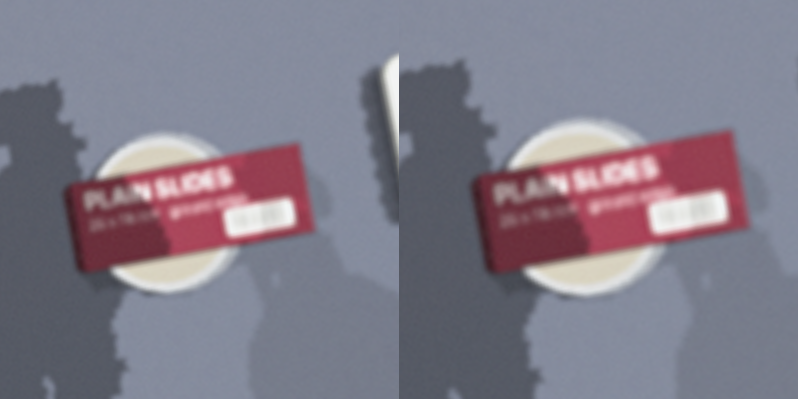

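The carton's top-face corners (left plane) are (73,184), (299,143), (315,230) and (87,270), so its centre is (0.567, -0.128) at 10.3° and it hasn't moved. The dish beneath is centred near (0.567, -0.125). Next I grasp the carton.

Request:
jog_arm(
  steps=[0, -0.3, 0.7, 5, 0, 0, 0.5, 0, -0.3, 0.7, 10, 0, 0, 0.5, 0, -0.3, 0.7, 14.5, 0, 0, 0.5, 0, -0.3, 0.7, 16, 0, 0, 0.5, 0, -0.3, 0.7, 16, 0, 0, 0.5],
  grip_force=40,
)

```text
clock: 13.55
tcp_pos: [0.5681, -0.1274, 0.0413]
tool_rot: [-0.001, 0.64, 0.769, -0.0]
contact_force: [-0.7, -0.2, 1.9]
opening: 0.0855
finger_force: 0.0
```

Request:
jog_arm(
  steps=[0.6, 0, 0, 0, 0, 0, 0, 0.8, 0, 0, 0, 0, 0, 0, 0.8, 0, 0, 0, 0, 0, 0, 0.8, 0, 0, 0, 0, 0, 0, 0.8, 0, 0, 0, 0, 0, 0],
)

```text
clock: 14.18
tcp_pos: [0.5686, -0.1285, 0.0424]
tool_rot: [0.001, 0.64, 0.768, 0.0]
contact_force: [-1.3, 0.8, 6.9]
opening: 0.0314
finger_force: 40.6
```

Request:
jog_arm(
  steps=[0.8, 0, 0, -1, 0, 0, 0, 0.8, 0, 0, -4, 0, 0, 0, 0.8, 0, 0, -8.5, 0, 0, 0, 0.8, 0, 0, -8.5, 0, 0, 0],
)

```text
clock: 14.68
tcp_pos: [0.5698, -0.1289, 0.1301]
tool_rot: [0.003, 0.64, 0.768, 0.001]
contact_force: [0.5, -0.0, -3.8]
opening: 0.0311
finger_force: 40.4
```

```bash
python3 - <<'E'
from h import *
go(.4433,.0331,.13,-21.3)
E
```

```text
tcp [ 0.5698 -0.1289  0.1301] yaw 10.4 q6 1.02 open 0.0311 t 14.68
shift cm [18.21 -9.52 -0.1 ] rot [ 0.3  0.1 31.7]
```

Request:
jog_arm(
  steps=[0.8, 4.6, -2.4, 0, 0, 0, 8, 0.8, 9.2, -4.8, 0, 0, 0, 16, 0.8, 13.8, -7.2, 0, 0, 0, 24, 0.8, 18.2, -9.5, 0, 0, 0, 31.7, 0.8, 18.2, -9.5, 0, 0, 0, 31.7],
)

```text
clock: 15.3
tcp_pos: [0.439, 0.0357, 0.1258]
tool_rot: [-0.001, 0.825, 0.565, -0.001]
contact_force: [0.6, -0.7, -3.3]
opening: 0.0314
finger_force: 40.7
```

Request:
jog_arm(
  steps=[0.8, 0, 0, 0, 0, 0, 0, 0.8, 0, 0, 0, 0, 0, 0],
)

```text
clock: 15.55
tcp_pos: [0.4425, 0.033, 0.1261]
tool_rot: [0.0, 0.826, 0.564, -0.0]
contact_force: [0.1, -0.2, -2.8]
opening: 0.0309
finger_force: 40.7
```

```bash
python3 - <<'E'
from h import *
go(.4433,.0331,.031,-21.3)
c,p,d=cam("wrist","w8")
im=topdown(c,p,.006,.36,.54,-.05,.13,2222.); cv2.imwrite("pics/w8td.png",np.hstack([im,cv2.resize(p,(533,400))[:,66:466]])[:,:,::-1])
E
```

```text
tcp [0.4425 0.033  0.1261] yaw -21.3 q6 1.83 open 0.0309 t 15.55
shift cm [0.04 0.07 9.51] rot [-0.  0. -0.]Traceback (most recent call last):
  File "<stdin>", line 4, in <module>
    return _nx.concatenate(arrs, 1, dtype=dtype, casting=casting)
           ~~~~~~~~~~~~~~~^^^^^^^^^^^^^^^^^^^^^^^^^^^^^^^^^^^^^^^
ValueError: all the input array dimensions except for the concatenation axis must match exactly, but along dimension 0, the array at index 0 has size 399 and the array at index 1 has size 400
```

```bash
python3 - <<'E'
from h import *
p=cv2.imread("pics/w8.png"); c=vision.camera_info("wrist")
im=topdown(c,p,.006,.36,.54,-.05,.13,2222.); cv2.imwrite("pics/w8td.png",np.hstack([im[:399],cv2.resize(p,(533,399))[:,66:466]]))
E
```

```text
(no output)
```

View pics/w8td.png

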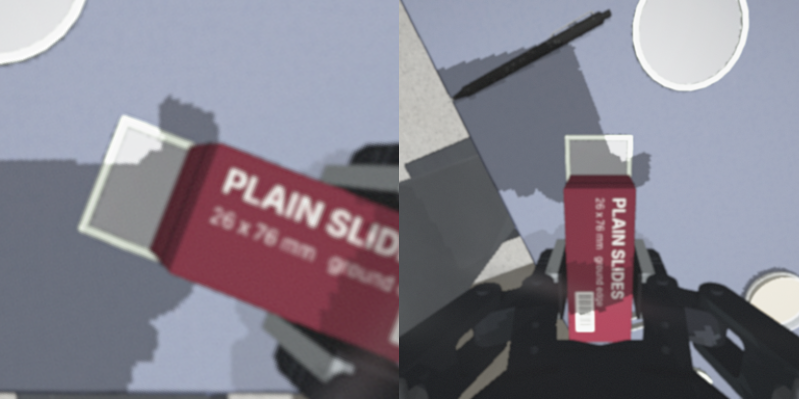

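The oblong tray's end corners are (125,115) and (80,230), so its centre is (0.443, 0.0345) at 21.4°. The carton is level and lined up with it. Lowering it.

Request:
jog_arm(
  steps=[0.8, 0.1, 0.1, 4, 0, 0, 0, 0.8, 0.1, 0.1, 7.5, 0, 0, 0, 0.8, 0.1, 0.1, 9, 0, 0, 0, 0.8, 0.1, 0.1, 9.5, 0, 0, 0, 0.8, 0.1, 0.1, 9.5, 0, 0, 0],
)

```text
clock: 16.23
tcp_pos: [0.4436, 0.0338, 0.0314]
tool_rot: [0.0, 0.826, 0.564, -0.0]
contact_force: [0.5, -0.6, -2.2]
opening: 0.0313
finger_force: 40.8
```

Request:
jog_arm(
  steps=[0.6, 0, 0, 0, 0, 0, 0, 0.3, 0, 0, 0, 0, 0, 0, 0, 0, 0, 0, 0, 0, 0, 0, 0, 0, -5, 0, 0, 0, 0, 0, 0, -11, 0, 0, 0],
)

```text
clock: 16.85
tcp_pos: [0.4425, 0.0343, 0.1421]
tool_rot: [-0.001, 0.826, 0.564, -0.001]
contact_force: [2.0, -1.1, -0.4]
opening: 0.0854
finger_force: 0.0
```

Request:
jog_arm(
  steps=[0, 0, 0, -6, 0, 0, 0, 0, 0, 0, -6, 0, 0, 0],
)

```text
clock: 17.1
tcp_pos: [0.4452, 0.0341, 0.2057]
tool_rot: [0.003, 0.826, 0.564, 0.003]
contact_force: [0.0, 0.3, -0.5]
opening: 0.0852
finger_force: 0.0
```

```bash
python3 - <<'E'
from h import *
go(.54,-.126,.2,71)
c,p,d=cam("wrist","w9")
im=topdown(c,p,.033,.36,.54,-.05,.13,2222.)[:399,:399]; cv2.imwrite("pics/w9td.png",np.hstack([im,topdown(c,p,.006,.36,.54,-.05,.13,2222.)[:399,:399]])[:,:,::-1])
E
```

```text
tcp [0.4452 0.0341 0.2057] yaw -21.3 q6 1.83 open 0.0852 t 17.1
shift cm [-11.47  14.64   0.67] rot [ 0.3 -0.5 87.7]
```

View pics/w9td.png

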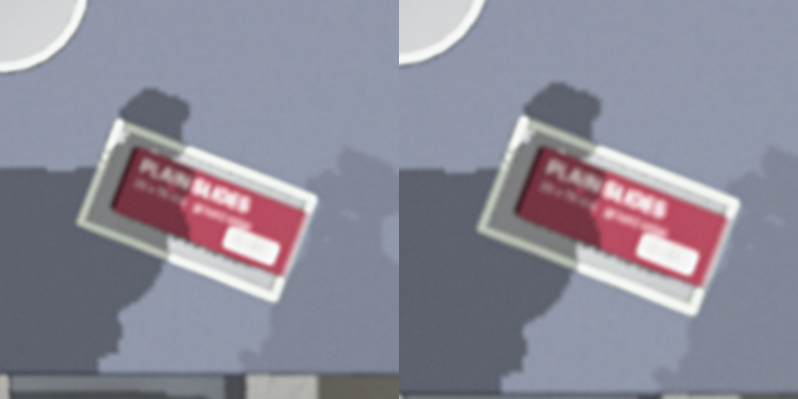

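The carton lies inside the oblong tray's rim, with its top centre at about (211,211) against the tray centre at (210,216). I'll check flatness with depth and measure the bare dish.

```bash
cat >> h.py <<'E'
def pts(c,d,m):
    v,u=np.nonzero(m&(d>0)); k=np.linalg.inv(c["mtx"])@np.stack([u,v,np.ones_like(u)])
    return Q(c["attitude"]).apply((k*d[v,u]).T)+c["eye"]
E
python3 - <<'E'
from h import *
c,p,d=cam("wrist")
hsv=cv2.cvtColor(p,cv2.COLOR_RGB2HSV); h,S=hsv[...,0].astype(int),hsv[...,1]
P=pts(c,d,((h>165)|(h<8))&(S>110)); P=P[(abs(P[:,0]-.443)<.06)&(abs(P[:,1]-.034)<.06)]
t=P[P[:,2]>.028]; A=np.c_[t[:,:2]-t[:,:2].mean(0),np.ones(len(t))]; print(len(P),len(t),np.linalg.lstsq(A,t[:,2],rcond=None)[0].round(4),"(slopes,z)")
k=cv2.minAreaRect((t[:,:2]*1e4).astype(np.float32)); print("carton top rect 0.1mm",k)
c,p,d=cam("top")
s=2000.;x1,y1=.62,-.06;f=lambda u,v:np.array([x1-v/s,y1-u/s])
im=topdown(c,p,.015,.51,x1,-.19,y1,s); S=cv2.cvtColor(im,cv2.COLOR_RGB2HSV)[...,1:].astype(int)
print("dish",blobs(im[...,0].astype(int)>im[...,2]-8,f,2000))
print([(ray(c,a["pixel"],.0075).round(4),round(a["conf"],2)) for a in vision.mark_of("dish_center","top")], [(ray(c,a["pixel"],.003).round(4),round(a["conf"],2)) for a in vision.mark_of("wide_round_tray","top")])
E
```

```text
1273 1248 [-0.0027 -0.0033  0.0338] (slopes,z)
carton top rect 0.1mm ((4447.326171875, 365.41815185546875), (791.7587280273438, 299.8895568847656), 69.08358764648438)
dish [(array([ 0.5661, -0.1276]), (117.37972259521484, 119.50103759765625), 45.0, 10935.5)]
[(array([ 0.5817, -0.1241,  0.0075]), 0.89)] [(array([0.5481, 0.1265, 0.003 ]), 0.73)]
```

```bash
python3 - <<'E'
from h import *
go(.5661,-.1276,.2,-21.3)
E
```

```text
tcp [0.4426 0.0343 0.2001] yaw -21.3 q6 1.83 open 0.0856 t 17.35
shift cm [-10.59  17.39  -0.02] rot [-0.1  0.  -0. ]
```

Request:
jog_arm(
  steps=[0, -2.7, 4.4, 0, 0, 0, 0, 0, -5.4, 8.8, 0, 0, 0, 0, 0, -8.1, 13.2, 0, 0, 0, 0, 0, -10.6, 17.4, 0, 0, 0, 0, 0, -10.6, 17.4, 0, 0, 0, 0],
)

```text
clock: 17.98
tcp_pos: [0.5679, -0.1303, 0.1987]
tool_rot: [-0.001, 0.826, 0.563, -0.001]
contact_force: [0.5, -0.2, 0.2]
opening: 0.0857
finger_force: 0.0
```

Request:
jog_arm(
  steps=[0, 0, 0, 0, 0, 0, 0, 0, 0, 0, 0, 0, 0, 0],
)

```text
clock: 18.23
tcp_pos: [0.5662, -0.1269, 0.201]
tool_rot: [-0.0, 0.825, 0.565, -0.0]
contact_force: [-0.8, 0.5, 0.7]
opening: 0.0857
finger_force: 0.0
```

```bash
python3 - <<'E'
from h import *
c,p,d=cam("wrist","w10")
im=topdown(c,p,.015,.5,.64,-.2,-.06,2850.); cv2.imwrite("pics/w10td.png",im[:,:,::-1])
go(.566,-.127,.023)
E
```

```text
tcp [ 0.5663 -0.1269  0.2014] yaw -21.3 q6 1.58 open 0.0854 t 18.27
shift cm [-0.02 -0.02 17.84] rot [-0. -0. -0.]
```

View pics/w10td.png

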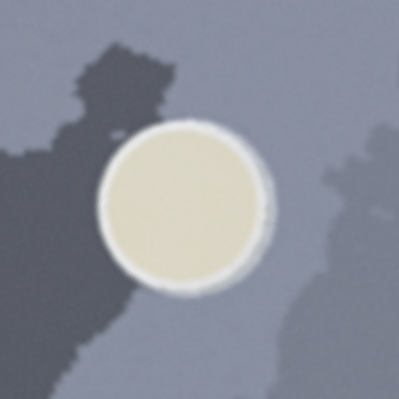

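```bash
python3 - <<'E'
from h import *
c,p,d=cam("wrist"); o=r.get_obs()
P=Q(o["tool_rot"]).inv().apply(pts(c,d,np.ones(d.shape,bool))-o["tcp_pos"])
for sg in (1,-1):
    t=P[(sg*P[:,1]>.035)&(sg*P[:,1]<.065)&(abs(P[:,0])<.03)&(P[:,2]<.06)]
    print(sg,len(t),np.percentile(t[:,2],[50,90,98,99.5,100]).round(4) if len(t) else "", t[t[:,2].argsort()[-3:]].round(4))
print(r.nose_length)
E
```

```text
1 10020 [-0.0503 -0.0174 -0.0032  0.001   0.0038] [[-0.003   0.043   0.0035]
 [ 0.0027  0.0431  0.0037]
 [-0.0014  0.043   0.0038]]
-1 10112 [-0.0502 -0.0175 -0.0031  0.0012  0.004 ] [[-0.0019 -0.0427  0.0038]
 [ 0.005  -0.0426  0.0038]
 [ 0.0038 -0.0428  0.004 ]]
0.017
```

The dish rim spans columns 98–271 and rows 119–295, so its centre is about (0.567, -0.126), directly under the tool. Depth shows the open fingertips only 4 mm ahead of the TCP, so I go lower.

Request:
jog_arm(
  steps=[0, 0.1, 0, 6, 0, 0, 0, 0, 0.1, 0, 12, 0, 0, 0, 0, 0.1, 0, 16.5, 0, 0, 0, 0, 0.1, 0, 18.5, 0, 0, 0, 0, 0.1, 0, 18.5, 0, 0, 0],
  grip_force=35,
)

```text
clock: 18.95
tcp_pos: [0.5662, -0.126, 0.0153]
tool_rot: [-0.001, 0.825, 0.564, -0.001]
contact_force: [0.1, 0.7, 0.0]
opening: 0.0856
finger_force: 0.0
```

Request:
jog_arm(
  steps=[0.2, 0, 0, 0, 0, 0, 0, 0.4, 0, 0, 0, 0, 0, 0, 0.5, 0, 0, 0, 0, 0, 0, 0.5, 0, 0, 0, 0, 0, 0, 0.5, 0, 0, 0, 0, 0, 0],
)

```text
clock: 19.58
tcp_pos: [0.5679, -0.127, 0.0181]
tool_rot: [0.001, 0.826, 0.564, 0.001]
contact_force: [-1.7, 1.0, 6.2]
opening: 0.0601
finger_force: 36.9
```

```bash
python3 - <<'E'
from h import *
c,p,d=cam("wrist"); o=r.get_obs()
P=Q(o["tool_rot"]).inv().apply(pts(c,d,np.ones(d.shape,bool))-o["tcp_pos"])
for sg in (1,-1):
    t=P[(sg*P[:,1]>.028)&(sg*P[:,1]<.05)&(P[:,0]>.008)&(P[:,0]<.0115)]
    t=t[t[:,2].argsort()]; print(t[::max(1,len(t)//25)].round(4).tolist())
E
```

```text
[[0.0114, 0.0289, -0.0748], [0.0109, 0.0282, -0.0725], [0.0082, 0.0473, -0.0426], [0.0084, 0.0438, -0.0408], [0.0081, 0.0457, -0.0381], [0.0081, 0.046, -0.0346], [0.0103, 0.0327, -0.0272], [0.0114, 0.0345, -0.0261], [0.0107, 0.0302, -0.0257], [0.0113, 0.0313, -0.0244], [0.0115, 0.0331, -0.0208], [0.011, 0.0303, -0.0184], [0.0108, 0.0305, -0.0155], [0.0094, 0.0305, -0.0122], [0.008, 0.0402, -0.009], [0.01, 0.0302, -0.0048], [0.0082, 0.0422, -0.0004], [0.0105, 0.0282, 0.0026], [0.0112, 0.0365, 0.0057], [0.0095, 0.0498, 0.0169], [0.0099, 0.0305, 0.0172], [0.0086, 0.0445, 0.0175], [0.0109, 0.0372, 0.0177], [0.0084, 0.0491, 0.0179], [0.0082, 0.0425, 0.0182], [0.0087, 0.0431, 0.0186]]
[[0.011, -0.0289, -0.0744], [0.0111, -0.0498, -0.046], [0.0091, -0.0497, -0.0425], [0.0082, -0.0444, -0.0413], [0.0081, -0.0424, -0.0401], [0.0083, -0.0423, -0.0387], [0.0083, -0.0495, -0.0364], [0.0082, -0.0471, -0.0333], [0.01, -0.0323, -0.0266], [0.0094, -0.0313, -0.0257], [0.0095, -0.0329, -0.0244], [0.0087, -0.0425, -0.0208], [0.0081, -0.043, -0.0182], [0.0081, -0.0425, -0.0159], [0.008, -0.0414, -0.0123], [0.0085, -0.0299, -0.0086], [0.0113, -0.0325, -0.0042], [0.0089, -0.0301, -0.0005], [0.0099, -0.0282, 0.0028], [0.0105, -0.0319, 0.0162], [0.0096, -0.0321, 0.0169], [0.01, -0.0399, 0.0173], [0.0093, -0.0489, 0.0175], [0.0092, -0.0356, 0.0178], [0.0108, -0.035, 0.0181], [0.0099, -0.0391, 0.0188]]
```

Request:
jog_arm(
  steps=[0.5, 0, 0, -1, 0, 0, 0, 0.5, 0, 0, -4, 0, 0, 0, 0.5, 0, 0, -8.5, 0, 0, 0, 0.5, 0, 0, -8.5, 0, 0, 0],
)

```text
clock: 20.12
tcp_pos: [0.5692, -0.1276, 0.1058]
tool_rot: [0.003, 0.826, 0.564, 0.002]
contact_force: [-0.3, -1.1, -0.9]
opening: 0.0604
finger_force: 38.0
```

```bash
python3 - <<'E'
from h import *
go(.5542,.129,.105)
c,p,d=cam("top"); j=vision.mark_of("jar_center","top"); print("jar",[ray(c,a["pixel"],.0375).round(3) for a in j[:1]])
E
```

```text
tcp [ 0.5692 -0.1276  0.1058] yaw -21.3 q6 1.58 open 0.0604 t 20.12
shift cm [ 23.36 -10.72   0.  ] rot [ 0.4 -0.   0. ]
jar [array([0.659, 0.009, 0.038])]
```

Request:
jog_arm(
  steps=[0.5, 4.8, -2.2, 0, 0, 0, 0, 0.5, 9.8, -4.5, 0, 0, 0, 0, 0.5, 14.8, -6.8, 0, 0, 0, 0, 0.5, 19.8, -9, 0, 0, 0, 0, 0.5, 23.3, -10.7, 0, 0, 0, 0],
)

```text
clock: 20.85
tcp_pos: [0.5511, 0.1312, 0.1002]
tool_rot: [-0.001, 0.825, 0.565, -0.001]
contact_force: [-0.2, 0.2, -0.7]
opening: 0.06
finger_force: 38.0
```

Request:
jog_arm(
  steps=[0.5, 0, 0, 0, 0, 0, 0, 0.5, 0, 0, 0, 0, 0, 0, 0.5, 0, 0, 0, 0, 0, 0],
)

```text
clock: 21.22
tcp_pos: [0.5522, 0.1281, 0.1009]
tool_rot: [-0.0, 0.826, 0.564, -0.0]
contact_force: [0.4, 0.0, -0.3]
opening: 0.0602
finger_force: 38.0
```

```bash
python3 - <<'E'
from h import *
go(.5542,.129,.0215)
c,p,d=cam("wrist","w11")
im=topdown(c,p,.006,.47,.65,.04,.22,2222.)[:399,:399]
cv2.imwrite("pics/w11td.png",np.hstack([im,cv2.resize(p,(533,399))[:,66:466]])[:,:,::-1])
E
```

```text
tcp [0.5522 0.1281 0.1009] yaw -21.4 q6 2.02 open 0.0602 t 21.23
shift cm [0.17 0.16 7.94] rot [-0.  0.  0.]
```

View pics/w11td.png

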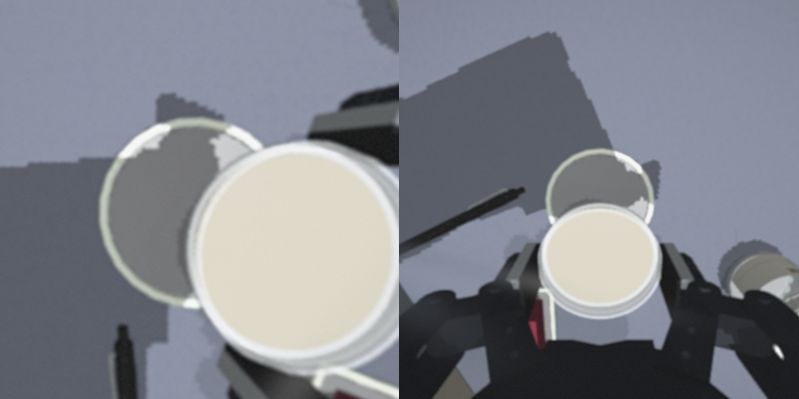

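The wide tray's circle has left edge 100, top 117 and bottom 307, so its centre is (0.5545, 0.131). The dish is held level, and I lower it with a 3 mm correction.

Request:
jog_arm(
  steps=[0.5, 0.3, 0.1, 3.5, 0, 0, 0, 0.5, 0.3, 0.1, 6.3, 0, 0, 0, 0.5, 0.3, 0.1, 7.5, 0, 0, 0, 0.5, 0.3, 0.1, 7.9, 0, 0, 0, 0.5, 0.3, 0.1, 7.9, 0, 0, 0],
)

```text
clock: 21.9
tcp_pos: [0.5546, 0.1313, 0.0229]
tool_rot: [0.0, 0.826, 0.564, 0.0]
contact_force: [0.7, 0.4, -0.1]
opening: 0.06
finger_force: 38.0
```

Request:
jog_arm(
  steps=[0.4, 0, 0, 0, 0, 0, 0, 0.2, 0, 0, 0, 0, 0, 0, 0, 0, 0, 0, 0, 0, 0, 0, 0, 0, -4, 0, 0, 0, 0, 0, 0, -10, 0, 0, 0],
)

```text
clock: 22.52
tcp_pos: [0.5532, 0.1314, 0.1221]
tool_rot: [-0.001, 0.826, 0.564, -0.002]
contact_force: [1.6, -0.2, -0.0]
opening: 0.0855
finger_force: 0.0
```

Request:
jog_arm(
  steps=[0, 3, -3, -6, 0, 0, 0, 0, 7, -7, -8, 0, 0, 0, 0, 7, -7, -8, 0, 0, 0, 0, 7, -7, -8, 0, 0, 0],
)

```text
clock: 23.02
tcp_pos: [0.5142, 0.2225, 0.2023]
tool_rot: [0.0, 0.825, 0.565, 0.0]
contact_force: [-0.0, -0.6, 0.0]
opening: 0.0853
finger_force: 0.0
```

```bash
python3 - <<'E'
from h import *
c,p,d=cam("top","top9"); P=pts(c,d,np.ones(d.shape,bool))
for n,x,y,rr in [("can",.45,-.2075,.012),("box",.4324,.3152,.012),("carton",.4433,.034,.012),("dish",.5544,.131,.022),("jar",.659,.009,.02)]:
    t=P[np.hypot(P[:,0]-x,P[:,1]-y)<rr]; A=np.c_[t[:,:2]-[x,y],np.ones(len(t))]
    print(n,len(t),"z",np.percentile(t[:,2],[5,50,95]).round(4),"slope",np.linalg.lstsq(A,t[:,2],rcond=None)[0][:2].round(3) if len(t)>3 else "")
cv2.imwrite("pics/top9c.png",cv2.resize(p[110:290,100:370],None,fx=2.96,fy=2.96,interpolation=cv2.INTER_CUBIC)[:,:,::-1]); print(r.get_obs()["tcp_pos"])
E
```

```text
can 60 z [0.0581 0.0613 0.065 ] slope [0.011 0.044]Traceback (most recent call last):
  File "<stdin>", line 5, in <module>
    return _quantile_unchecked(
        a, q, axis, out, overwrite_input, method, keepdims, weights)
    return _ureduce(a,
                    func=_quantile_ureduce_func,
    ...<5 lines>...
                    overwrite_input=overwrite_input,
                    method=method)
    r = func(a, **kwargs)
    result = _quantile(arr,
                       quantiles=q,
    ...<2 lines>...
                       out=out,
                       weights=wgt)
    slices_having_nans = np.isnan(arr[-1, ...])
                                  ~~~^^^^^^^^^
IndexError: index -1 is out of bounds for axis 0 with size 0
```

Request:
jog_arm(
  steps=[0, -5.2, 2.6, 0, 0, 0, 0, 0, -10.4, 5.3, 0, 0, 0, 0, 0, -15.6, 8, 0, 0, 0, 0, 0, -20.8, 10.7, 0, 0, 0, 0, 0, -26, 13.4, 0, 0, 0, 0],
)

```text
clock: 23.7
tcp_pos: [0.5443, -0.0721, 0.2012]
tool_rot: [-0.001, 0.826, 0.563, -0.001]
contact_force: [1.2, 0.1, 0.3]
opening: 0.0853
finger_force: 0.0
```

Request:
jog_arm(
  steps=[0, -5, 2.6, 0, 0, 0, 0, 0, -5, 2.6, 0, 0, 0, 0, 0, -5, 2.6, 0, 0, 0, 0, 0, -5, 2.6, 0, 0, 0, 0],
)

```text
clock: 24.2
tcp_pos: [0.5506, -0.1241, 0.202]
tool_rot: [-0.0, 0.825, 0.564, -0.0]
contact_force: [0.1, 0.3, -1.2]
opening: 0.0854
finger_force: 0.0
```

```bash
python3 - <<'E'
from h import *
c,p,d=cam("top","top10"); P=pts(c,d,np.ones(d.shape,bool))
for n,x,y,rr in [("can",.45,-.2075,.012),("box",.4324,.3152,.012),("carton",.4433,.034,.012),("dish",.5544,.131,.022),("jar",.659,.009,.02)]:
    t=P[(np.hypot(P[:,0]-x,P[:,1]-y)<rr)&(P[:,2]<.12)]
    if len(t)>5:
        A=np.c_[t[:,:2]-[x,y],np.ones(len(t))]
        print(n,len(t),"z",np.percentile(t[:,2],[5,50,95]).round(4),"slope",np.linalg.lstsq(A,t[:,2],rcond=None)[0][:2].round(3))
im=topdown(c,p,.01,.38,.7,-.26,.36,1280.); cv2.imwrite("pics/top10c.png",im[:,:,::-1]); print(r.get_obs()["tcp_pos"])
E
```

```text
can 20 z [0.0578 0.0609 0.0647] slope [0.132 0.21 ]
box 57 z [0.0212 0.0259 0.0312] slope [ 0.062 -0.086]
carton 57 z [0.0298 0.0339 0.0389] slope [0.019 0.044]
dish 174 z [0.0146 0.019  0.0247] slope [-0.002  0.024]
jar 155 z [0.0718 0.076  0.0812] slope [-0.005  0.015]
[ 0.55066772 -0.12386607  0.20217045]
```

View pics/top10c.png

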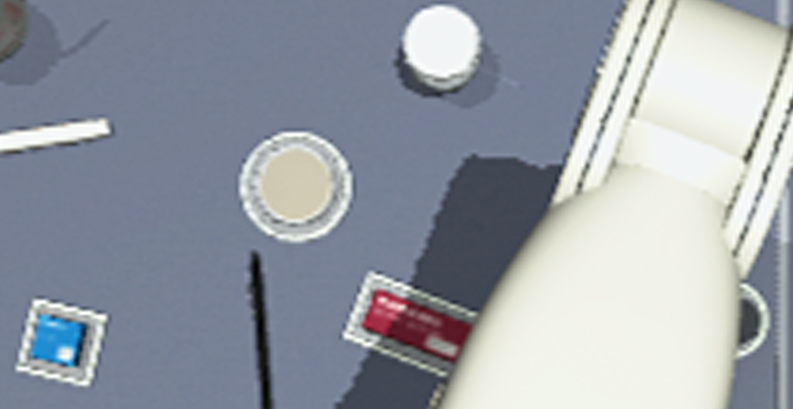

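The box at (57,340), the dish at (296,186) and the carton at (415,325) sit centred in their trays. The jar stands at (441,45), and the can top reads 61 mm, so it is upright on the tray floor. All heights match objects lying flat, so I hand in.

```bash
python3 -c "
from cell import r
print(r.close_job())"
```

```text
the job is handed in; nothing more can be done
None
```

The job is handed in at about 24 s of the 90 s allowed: the canister, coverslip box, slide carton and petri dish each sit upright and flat in their own tray by the last camera check, and the specimen jar is still standing.

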